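# Clamp a stone doublet in the bonding press

### The job

Push the loaded sled fully home into the screw press, then wind the crank clockwise until the pad comes to bear on the stone and from that contact give it a further half turn, and leave it clamped so. Do not overtighten, which cracks the stone, and leave the other things on the bench where they are.

Things in the scene. Friction and masses are not known exactly. Their poses are not given: they have to be found in the camera images.
- crank (a joint): Angle of the press crank (rad); grows as it is wound clockwise seen from above, which lowers the pad 16 mm a turn (quick-lead screw). Starts anywhere from 0 to 1.8. A friction brake of about 0.30 N m (5.5 N at the handle while it turns) keeps the crank where it is left, also under load; when one pauses, the brake carries a part, so compare like with like. The crank stays at its height.
- crank_grip (a point): Point to grip on the crank's upright handle: a wooden sleeve of 24 mm diameter and 55 mm height that spins freely about its own upright axis, so the fingers need not turn with the crank. The point is on the sleeve's axis, 20 mm below its top and 39 mm above the crank arm; it circles the screw axis at 55 mm radius.
- crank_axis (a point): Point on the press's vertical screw axis, at the height of crank_grip (242 mm above the bench). Its x axis points level from the front of the press (where the sled comes out) to the back: the sled slides home along this +x.
- press: Green two-column bench screw press; origin on the screw axis at the bench, axes as crank_axis. Crosshead 60 mm in x by 180 mm in y, 150 to 180 mm high (nuts to 190), on 22 mm columns at y = +-68 mm; the crank arm turns above it, 194 to 203 mm high. Base 140 x 200 x 20 mm. Under the crosshead hangs a sprung pad, its face 36 x 50 mm.
- sled_grip (a point): The point to grip on the sled's upright wooden handle, a cylinder of 22 mm diameter and 50 mm height; the point is on its axis, 23 mm below its top and 35 mm above the sled's plate. The handle stands 145 mm in front of the stone's centre (towards -x of crank_axis), so it stops 145 mm in front of the screw axis.
- sled: Sled with a rimmed nest for the stone; origin under the nest's centre, x towards the back of the press. It starts 100 mm in front of the screw axis and is fully home, against its stop, with its origin on that axis; slides with 3 N of friction. The bed differs in height from press to press, so the gap from pad to stone is not known (4 to 21 mm, 0.3 to 1.3 turns): contact must be felt.
- stone: Stone doublet, pale stone on a dark backing, 60 x 46 x 20 mm, loose in the nest; origin at the centre of its underside. Within some 20 degrees of first touch the pad's preloaded springs bear on it with 53 N and the crank turns harder by 0.13 N m (2.3 N at the handle); then load and resistance grow by 64 N and 0.16 N m a turn. It cracks at 108 N.
- jar: Bystander: glass jar with a steel lid, 70 mm diameter, 85 mm high; origin at the centre of its underside. Leave it alone.
- dop_pot: Bystander: brass pot, 60 mm diameter, 55 mm high; origin at the centre of its underside. Leave it alone.
- rough: Bystander: grey rough stone 55 x 40 x 30 mm; origin at the centre of its underside. Leave it alone.
- driver: Bystander: screwdriver lying on the bench. Leave it alone.

How it is judged:
On the way, in this order (a step that is already met when the one before it is completed fails the run):
1. the sled is fully home (within 4 mm) and the pad does not yet press on the stone (x of sled in the frame of press above -0.004 m and contact force between stone and sled below 6 N), for 0.2 s.
2. the pad bears on the stone (contact force between stone and sled above 20 N), for 0.05 s.
At the end, for the whole second after the job is handed in: The sled is home within 4 mm, the crank is at rest and the stone is clamped on the sled with 76 to 94 N: half a turn past contact, give or take an eighth of a turn (x of sled in the frame of press above -0.004 m and contact force between stone and sled between 76 and 94 N and velocity of joint crank between -0.05 and 0.05 rad/s); the robot touches nothing.
It fails at once if the stone is overtightened: more than 108 N, about 0.85 turn past contact (contact force between stone and sled above 108 N).
It fails at once if a bystander is moved by more than 30 mm (distance of any of jar, dop_pot, rough, driver from where it was at the start of the episode above 0.03 m).
It also fails if it takes over 72 s, if anything falls off the work surface, if the arm or the gripper's body presses on something with over 40 N, if the wrist force passes 120 N, or if a joint passes its speed limit or range.

### The arm

A 6-joint arm with a two-finger parallel gripper is mounted at the origin on the work surface. World frame = base frame: x ahead of the robot, y to its left, z up, the work surface at z = 0. Lengths are in m, angles in rad, forces in N, time in s.
With the tool pointing down it reaches from about 0.225 to 0.875 m from the base axis. Payload 3.4 kg.
Tool frame: the origin (TCP) lies between the finger pads; the fingertips stand 19 mm ahead of it and the grasp point (between the pads) is the TCP; z points along the fingers, y is the line along which they close (so a half turn about z gives the same grasp; the last joint's range is limited). The gripper opens to 85 mm and grips with 20 to 120 N. Pads are 22 mm wide; open, the fingers measure 114 mm over their backs; the gripper's body (76 mm by 85 mm) begins 54 mm behind the grasp point. The pads swing forward as they close: fully open they stand 13 mm farther back than shut.
Start: joints at [-1.287, 0.276, 1.505, -0, 1.361, -0.121], TCP at [0.226, -0.529, 0.25] pointing down, gripper open.
Joint ranges: [-2.89, 2.89], [-0.75, 2.08], [0.22, 2.7], [-1.18, 4.32], [0.11, 2.71], [-2.7, 2.7]. Speed limits (rad/s): [2.57, 2.57, 3.14, 3.14, 3.14, 3.14].

### API

Orientations are given as a unit quaternion [w, x, y, z].
In Python, from rig import get_state, imaging, ticket gives the robot as it stands. The module is installed in compiled form; this text tells all that it offers.
- The arm moves only by the shell command python3 -m inch 'ROWS' [FORCE]. ROWS is JSON, a list of rows, each an object with "claw": the opening, from -1 (shut) to 1 (fully open); "travel": the shift along the world's x, y, z in units of 200 mm (1.0 is 200 mm), a list of three; "turn": the turn about the world's z in units of 180 degrees (1.0 is 180 degrees). A call has 1 to 5 rows; each row is the pose to reach, as a shift and turn from the pose commanded when the call began, turning the shorter way round; what a row does not reach only later rows make up. A row lasts 1/10 s, in which the tool goes at most 50 mm and 8.59 degrees, less where a joint would pass 70% of its speed; a pose out of reach is approached as far as the arm can. A call with a number of a shift or a turn outside -1 to 1 is refused whole. A call with a gripper value outside its range is refused whole. The fingers move at their own pace and stop on an object; FORCE is the grip in N (left out, the last holds). Time passes only in rows, so rows that repeat a pose let the fingers close. It gives the time, the measured TCP pose, the force, the opening and the grip force at its end, in the units of the state.
- get_state(): the state, without advancing time (a new reading comes with each control period).
- imaging.get_image(name): name is "scene" or "top" or "wrist"; returns the picture (400x640x3 uint8, red, green, blue); there is no depth.
- imaging.camera_params(name): a dict with "camera_matrix" (3x3 intrinsics, pixels), "k1" (the pictures are not rectified: a ray, as slopes to the right and down, at radius r is drawn at 1 + k1 r^2 times it, then the intrinsics apply), "cam_to_world" (4x4, takes a point from camera to world coordinates); the wrist camera has in their place "T_tool_cam" (4x4, takes a point from camera to tool coordinates, whose origin is the TCP and whose axes are the flange's). Camera axes: x right, y down, z forward; pixel columns grow to the right and rows downward; lengths in m; the calibration is good to about 2 mm. A picture is of the moment at which its call begins: read the wrist's pose just before it. camera_params takes no time and is no camera call.
- ticket.sign_off(): hands the job in; it is judged then, once.
The state is a dict: "clock": time; "qpos": joint angles; "qd": joint speeds; "effort": joint torques, N m; "position": TCP position; "ee_rot": TCP orientation; "contact_force": force on the tool from outside, world axes, zero at the start; "moment": the same for the moment, N m; "width": finger opening in m; "gripper_force": force on a finger pad.
Only numpy, scipy, OpenCV 4.12 (cv2) and the standard library are available. Lean on these libraries where they do the work, as an engineer would, in place of code of your own. Each camera call takes 0.05 s, during which the arm holds its last target. There are 200 camera calls.

## Working session

There is one attempt and no reset: what is moved stays moved. The work goes in short steps, Python scripts to look and compute and a shell command to move; the robot and the scene stay as the last step left them, time stands still between calls to the robot, and variables do not carry over. Pictures are saved under pics/ and viewed, at most 10 in all, crops included, and the job is handed in when it is done.

```bash
mkdir -p pics; cat > h.py <<'E'
import numpy as np, cv2
from rig import get_state, imaging, ticket
def save(name,fn):
    im=imaging.get_image(name); cv2.imwrite('pics/'+fn,im[:,:,::-1]); return im
def ray(name,uv,st=None):
    p=imaging.camera_params(name); K=np.array(p['camera_matrix']); k=p['k1']
    d=np.array([(uv[0]-K[0,2])/K[0,0],(uv[1]-K[1,2])/K[1,1]]); s=d.copy()
    for _ in range(30): s=d/(1+k*(s@s))
    if name=='wrist':
        from scipy.spatial.transform import Rotation as R
        q=st['ee_rot']; T=np.eye(4); T[:3,:3]=R.from_quat([q[1],q[2],q[3],q[0]]).as_matrix(); T[:3,3]=st['position']
        T=T@np.array(p['T_tool_cam'])
    else: T=np.array(p['cam_to_world'])
    return T[:3,3],T[:3,:3]@np.array([s[0],s[1],1.])
def onz(name,uv,z,st=None):
    o,d=ray(name,uv,st); return o+d*(z-o[2])/d[2]
E
python3 - <<'E'
from h import *
print(get_state())
for n in('scene','top'): save(n,n+'0.png'); p=imaging.camera_params(n); print(np.round(p['cam_to_world'],3).tolist())
E
```

```text
{'clock': 0.0, 'qpos': array([-1.28699177e+00,  2.76589743e-01,  1.50613171e+00, -1.25229181e-05,
        1.36070600e+00, -1.21008453e-01]), 'qd': array([-4.25063835e-04, -8.89558140e-04,  5.91355091e-04,  6.85628020e-04,
       -1.58092113e-03,  7.07519018e-05]), 'effort': array([-1.93824548e-03, -4.16782665e+01, -2.45806861e+01, -6.32837673e-04,
        1.11604683e-02,  1.15498770e-05]), 'position': array([ 0.22630856, -0.52805175,  0.24944325]), 'ee_rot': array([-9.13862694e-04,  9.79584965e-01,  2.01028491e-01, -8.06942896e-05]), 'contact_force': array([-0.21435743,  0.0980626 , -0.24182433]), 'moment': array([-0.03605253, -0.01707515, -0.03034522]), 'gripper_force': 0.0, 'width': 0.08550945222382904}
[[-0.563, 0.594, -0.575, 0.99], [0.826, 0.395, -0.401, 0.309], [-0.011, -0.701, -0.713, 0.722], [0.0, 0.0, 0.0, 1.0]]
[[0.0, -0.993, 0.116, 0.427], [-1.0, -0.001, -0.008, 0.004], [0.008, -0.116, -0.993, 1.192], [0.0, 0.0, 0.0, 1.0]]
```

View pics/top0.png

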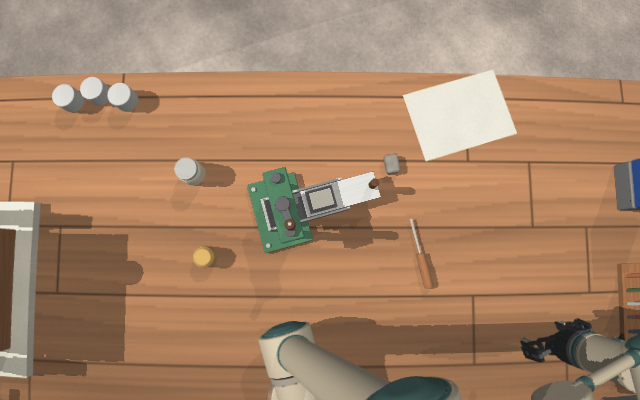

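View pics/scene0.png

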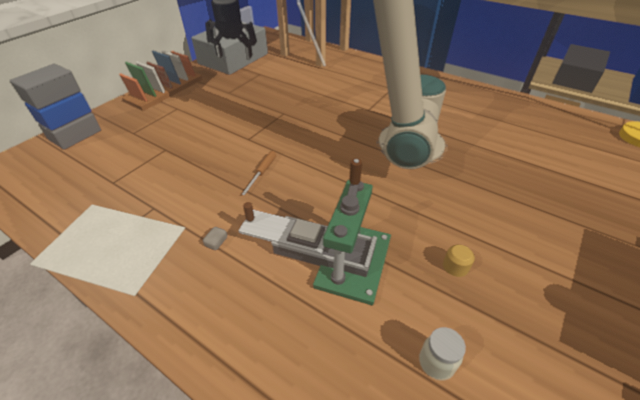

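Top shows the press axis near (284,204), the sled handle top near (374,183) and the crank handle top near (290,225). In the scene view these handles are at (249,205) and (355,162). Next I'll enlarge both for accuracy.

```bash
python3 - <<'E'
from h import *
t=cv2.imread('pics/top0.png');s=cv2.imread('pics/scene0.png')
a=cv2.resize(t[155:260,240:400],None,fx=5,fy=5,interpolation=cv2.INTER_CUBIC)[:, :800]
b=cv2.resize(s[150:270,230:390],None,fx=5,fy=5,interpolation=cv2.INTER_CUBIC)
cv2.imwrite('pics/c_t.png',a);cv2.imwrite('pics/c_s.png',b)
E
```

```text
(no output)
```

View pics/c_t.png

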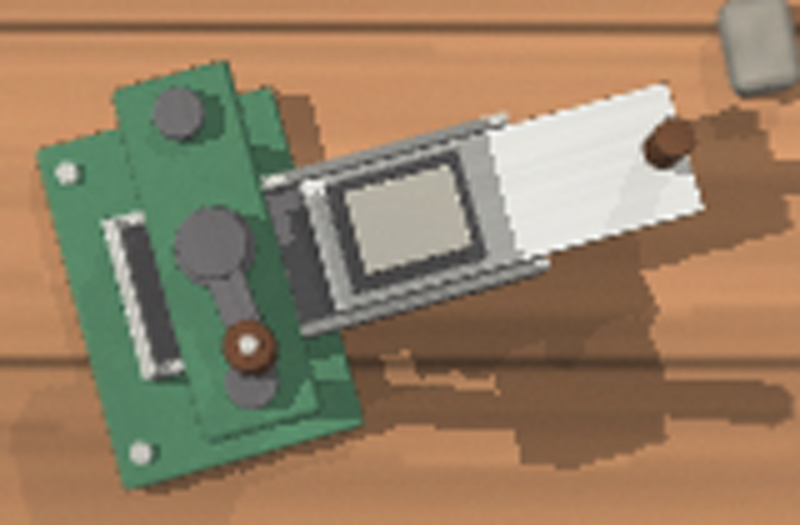

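View pics/c_s.png

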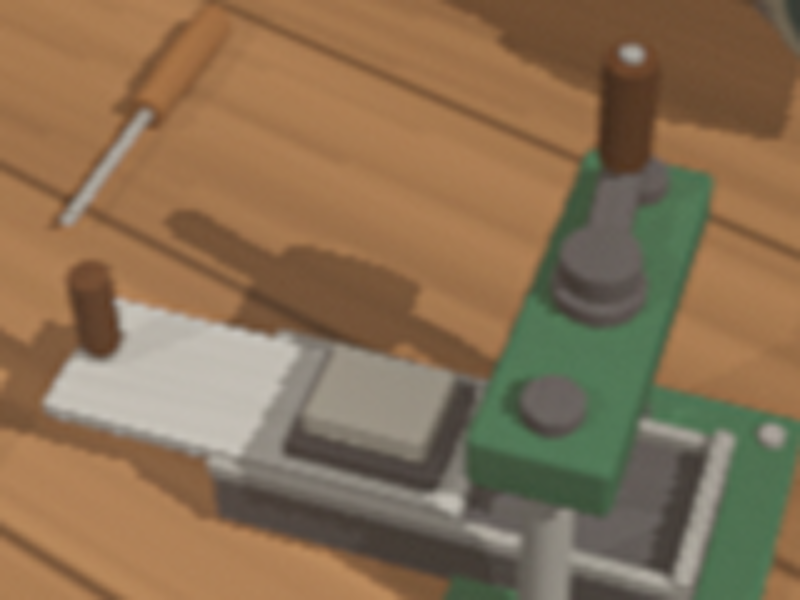

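```bash
python3 - <<'E'
from h import *
def tri(a,b):
    o1,d1=ray('top',a);o2,d2=ray('scene',b)
    A=np.c_[d1,-d2]; s=np.linalg.lstsq(A,o2-o1,rcond=None)[0]; p,q=o1+s[0]*d1,o2+s[1]*d2
    return (p+q)/2,np.linalg.norm(p-q)
C=tri((289.3,224),(356,161.3)); S=tri((376,182.6),(247.9,204.3)); print(C,S)
n1=onz('top',(275.5,177.5),.19);n2=onz('top',(289.9,232.5),.19); ax=(n1+n2)/2
yv=n2-n1;L=np.linalg.norm(yv);print(n1,n2,'L',L,'axis',ax)
cr=onz('top',(289.3,224),.262)
yv/=L; x=np.array([-yv[1],yv[0],0]); 
if x[1]<0:x=-x
print('x axis',x,np.degrees(np.arctan2(x[1],x[0])),'crank off',cr-ax,np.linalg.norm((cr-ax)[:2]))
for z in(.1,.12,.14):
  s=onz('top',(376,182.6),z);d=s-ax;print(z,s,d@x,d[0]*-x[1]+d[1]*x[0])
st=onz('top',(240+407/5,155+221/5),.07);d=st-ax;print('stone',st,d@x,d[0]*-x[1]+d[1]*x[0])
E
```

```text
(array([0.47610724, 0.04719308, 0.26055576]), np.float64(0.001113606841112463)) (array([ 0.59137581, -0.17127817,  0.11139942]), np.float64(0.004735091752828349))
[0.59294362 0.0841347  0.19      ] [0.45975751 0.04834534 0.19      ] L 0.13791090654320975 axis [0.52635057 0.06624002 0.19      ]
x axis [-0.25951076  0.96574022 -0.        ] 105.0410345353463 crank off [-0.05006193 -0.01960598  0.072     ] 0.0537642191675276
0.1 [ 0.59460738 -0.17507149  0.1       ] -0.2507575992629125 -0.0032954119922372904
0.12 [ 0.5915401 -0.1717845  0.12     ] -0.24678722994341754 -0.0011862280880260909
0.14 [ 0.58847282 -0.16849751  0.14      ] -0.24281686062392255 0.0009229558161850948
stone [ 0.55354322 -0.03102343  0.07      ] -0.10098801024498207 -0.0010201301807372214
```

```bash
python3 -m inch '[{"claw":1,"travel":[0.17,0.17,0],"turn":-0.02},{"claw":1,"travel":[0.34,0.34,0],"turn":-0.045},{"claw":1,"travel":[0.51,0.51,0],"turn":-0.045},{"claw":1,"travel":[0.68,0.68,0],"turn":-0.045},{"claw":1,"travel":[0.85,0.85,0],"turn":-0.045}]' 40
python3 -m inch '[{"claw":1,"travel":[0.17,0.17,0],"turn":0},{"claw":1,"travel":[0.34,0.34,0],"turn":0},{"claw":1,"travel":[0.51,0.51,0],"turn":0},{"claw":1,"travel":[0.68,0.68,-0.1],"turn":0},{"claw":1,"travel":[0.8,0.8,-0.2],"turn":0}]'
python3 -m inch '[{"claw":1,"travel":[0.1,0.1,0],"turn":0},{"claw":1,"travel":[0.1,0.1,0],"turn":0},{"claw":1,"travel":[0.1,0.1,0],"turn":0}]'
python3 - <<'E'
from h import *
s=get_state();print(s['position'],s['ee_rot'],s['contact_force']);save('wrist','w0.png')
p=imaging.camera_params('wrist');print(np.round(p['T_tool_cam'],3).tolist(),p['camera_matrix'])
E
```

```text
clock: 0.6
position: [0.3973, -0.3569, 0.25]
ee_rot: [-0.0, 0.991, 0.131, -0.0]
contact_force: [1.4, -0.8, 0.2]
width: 0.0854
gripper_force: 0.0
clock: 1.1
position: [0.5585, -0.1965, 0.2103]
ee_rot: [0.0, 0.991, 0.132, 0.001]
contact_force: [-0.4, -0.4, 0.1]
width: 0.0852
gripper_force: 0.0
clock: 1.4
position: [0.5764, -0.1782, 0.2097]
ee_rot: [0.0, 0.991, 0.132, -0.001]
contact_force: [-1.1, -0.4, 0.2]
width: 0.0852
gripper_force: 0.0
[ 0.57637699 -0.17815917  0.20973612] [ 7.59900676e-06  9.91234814e-01  1.32109803e-01 -7.37119038e-04] [-1.07547536 -0.43971559  0.22020567]
[[0.0, -0.96, -0.279, 0.07], [1.0, -0.0, 0.001, 0.001], [-0.001, -0.279, 0.96, -0.123], [0.0, 0.0, 0.0, 1.0]] [[292.38493942   0.         324.42657341]
 [  0.         292.38493942 199.15781526]
 [  0.           0.           1.        ]]
```

View pics/w0.png

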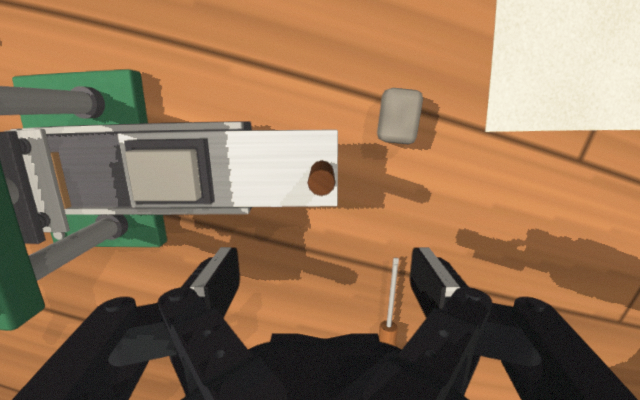

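The wrist picture shows the sled handle top at (321,181), its base near (322,164), between the fingers in their closing direction. The sled runs level across the image.

```bash
python3 - <<'E'
from h import *
s=get_state()
for z in (.105,.112,.12):print(z,onz('wrist',(321,181),z,s))
E
```

```text
0.105 [ 0.59378064 -0.17247707  0.105     ]
0.112 [ 0.59532539 -0.17214089  0.112     ]
0.12 [ 0.59709083 -0.17175668  0.12      ]
```

```bash
python3 -m inch '[{"claw":1,"travel":[0.08,0.03,-0.1],"turn":0},{"claw":1,"travel":[0.08,0.03,-0.3],"turn":0},{"claw":1,"travel":[0.08,0.03,-0.48],"turn":0},{"claw":1,"travel":[0.08,0.03,-0.59],"turn":0},{"claw":1,"travel":[0.08,0.03,-0.59],"turn":0}]' 40
python3 -m inch '[{"claw":-0.4,"travel":[0,0,0],"turn":0},{"claw":-1,"travel":[0,0,0],"turn":0},{"claw":-1,"travel":[0,0,0],"turn":0},{"claw":-1,"travel":[0,0,0],"turn":0},{"claw":-1,"travel":[0,0,0],"turn":0}]'
python3 -m inch '[{"claw":-1,"travel":[0,0,0],"turn":0},{"claw":-1,"travel":[0,0,0],"turn":0}]'
```

```text
clock: 1.95
position: [0.5892, -0.1729, 0.0892]
ee_rot: [-0.002, 0.991, 0.13, -0.003]
contact_force: [-1.1, -0.3, -0.0]
width: 0.0854
gripper_force: 0.0
clock: 2.45
position: [0.5925, -0.171, 0.0938]
ee_rot: [-0.001, 0.991, 0.131, 0.001]
contact_force: [-0.9, 5.1, 6.1]
width: 0.021
gripper_force: 39.4
clock: 2.65
position: [0.5925, -0.171, 0.0938]
ee_rot: [-0.001, 0.991, 0.131, 0.001]
contact_force: [-2.1, 4.2, 6.7]
width: 0.0214
gripper_force: 39.3
```

```bash
python3 -m inch '[{"claw":-1,"travel":[-0.02,0.075,0],"turn":0},{"claw":-1,"travel":[-0.04,0.15,0],"turn":0},{"claw":-1,"travel":[-0.065,0.24,0],"turn":0},{"claw":-1,"travel":[-0.085,0.32,0],"turn":0},{"claw":-1,"travel":[-0.11,0.4,0],"turn":0}]'
python3 -m inch '[{"claw":-1,"travel":[-0.01,0.04,0],"turn":0},{"claw":-1,"travel":[-0.02,0.07,0],"turn":0},{"claw":-1,"travel":[-0.02,0.07,0],"turn":0},{"claw":-1,"travel":[-0.02,0.07,0],"turn":0}]'
```

```text
clock: 3.15
position: [0.5708, -0.093, 0.0938]
ee_rot: [0.001, 0.991, 0.131, 0.001]
contact_force: [-0.4, -3.8, 5.2]
width: 0.0211
gripper_force: 40.3
clock: 3.55
position: [0.5664, -0.0774, 0.0938]
ee_rot: [-0.0, 0.991, 0.131, 0.001]
contact_force: [-2.3, 1.0, 7.8]
width: 0.0211
gripper_force: 40.4
```

```bash
for i in 1; do python3 -m inch '[{"claw":-1,"travel":[-0.003,0.012,0],"turn":0},{"claw":-1,"travel":[-0.005,0.02,0],"turn":0},{"claw":-1,"travel":[-0.005,0.02,0],"turn":0}]'; done
python3 -m inch '[{"claw":-1,"travel":[-0.002,0.01,0],"turn":0},{"claw":-1,"travel":[-0.004,0.015,0],"turn":0},{"claw":-1,"travel":[-0.004,0.015,0],"turn":0}]'
```

```text
clock: 3.85
position: [0.5656, -0.0747, 0.0938]
ee_rot: [0.001, 0.991, 0.132, 0.001]
contact_force: [-3.1, -2.9, 5.9]
width: 0.0213
gripper_force: 40.4
clock: 4.15
position: [0.5656, -0.0745, 0.0938]
ee_rot: [0.003, 0.991, 0.132, 0.001]
contact_force: [-0.2, -11.4, 5.3]
width: 0.0209
gripper_force: 40.8
```

```bash
python3 -m inch '[{"claw":0,"travel":[0,0,0],"turn":0},{"claw":0.6,"travel":[0,0,0],"turn":0},{"claw":1,"travel":[0,0,0],"turn":0},{"claw":1,"travel":[0,0,0],"turn":0},{"claw":1,"travel":[0,0,0.1],"turn":0}]'
python3 -m inch '[{"claw":1,"travel":[0,0,0.2],"turn":0},{"claw":1,"travel":[0,0,0.4],"turn":0},{"claw":1,"travel":[0,0,0.6],"turn":0},{"claw":1,"travel":[0,0,0.8],"turn":0},{"claw":1,"travel":[0,0,1],"turn":0}]'
python3 -m inch '[{"claw":1,"travel":[-0.1,0.15,0.08],"turn":0},{"claw":1,"travel":[-0.25,0.3,0.15],"turn":0},{"claw":1,"travel":[-0.4,0.4,0.15],"turn":0},{"claw":1,"travel":[-0.4,0.4,0.15],"turn":0},{"claw":1,"travel":[-0.4,0.4,0.15],"turn":0}]'
python3 - <<'E'
from h import *
s=get_state();print(s['position'],s['contact_force']);im=save('wrist','w1.png');save('top','top1.png')
E
```

```text
clock: 4.65
position: [0.5625, -0.0707, 0.11]
ee_rot: [-0.001, 0.991, 0.131, -0.003]
contact_force: [-1.0, 0.9, -0.2]
width: 0.0854
gripper_force: 0.0
clock: 5.15
position: [0.5643, -0.0711, 0.3139]
ee_rot: [-0.0, 0.991, 0.132, 0.0]
contact_force: [0.9, -0.4, -0.3]
width: 0.0857
gripper_force: 0.0
clock: 5.65
position: [0.4844, 0.0089, 0.3427]
ee_rot: [0.0, 0.991, 0.132, 0.001]
contact_force: [0.4, 0.1, -0.5]
width: 0.0855
gripper_force: 0.0
[0.48436727 0.0089368  0.34270545] [ 0.37213485  0.10061871 -0.54600625]
```

View pics/w1.png

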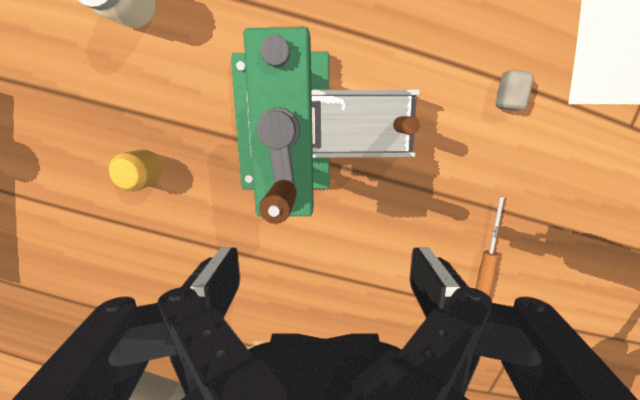

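The wrist picture shows the crank handle top at (274,211), the hub at (277,129) and the sled handle at (408,125), with the sled pushed in.

```bash
python3 - <<'E'
from h import *
s=get_state()
c=onz('wrist',(274,211),.262,s);h=onz('wrist',(277,128),.208,s);k=onz('wrist',(409,125),.1155,s)
print(c,h,k,np.hypot(*(c-h)[:2]))
n1=onz('wrist',(275,50),.19,s);print('nut',n1)
E
```

```text
[0.47800063 0.04318071 0.262     ] [0.53219271 0.06162342 0.208     ] [ 0.56834937 -0.07349576  0.1155    ] 0.05724433976982178
nut [0.59503123 0.08065742 0.19      ]
```

```bash
python3 -m inch '[{"claw":1,"travel":[-0.04,0.18,0],"turn":0},{"claw":1,"travel":[-0.04,0.18,-0.1],"turn":0},{"claw":1,"travel":[-0.04,0.18,-0.3],"turn":0},{"claw":1,"travel":[-0.04,0.18,-0.475],"turn":0},{"claw":1,"travel":[-0.04,0.18,-0.475],"turn":0}]' 40
python3 -m inch '[{"claw":-0.4,"travel":[0,0,0],"turn":0},{"claw":-1,"travel":[0,0,0],"turn":0},{"claw":-1,"travel":[0,0,0],"turn":0},{"claw":-1,"travel":[0,0,0],"turn":0},{"claw":-1,"travel":[0,0,0],"turn":0}]'
python3 -m inch '[{"claw":-1,"travel":[0,0,0],"turn":0},{"claw":-1,"travel":[0,0,0],"turn":0}]'
```

```text
clock: 6.25
position: [0.4741, 0.044, 0.2423]
ee_rot: [-0.001, 0.991, 0.131, -0.006]
contact_force: [-1.0, 0.6, 0.2]
width: 0.0854
gripper_force: 0.0
clock: 6.75
position: [0.4774, 0.0449, 0.2489]
ee_rot: [-0.0, 0.991, 0.131, 0.002]
contact_force: [-0.3, 1.9, 5.5]
width: 0.0227
gripper_force: 39.3
clock: 6.95
position: [0.4774, 0.0449, 0.2489]
ee_rot: [-0.0, 0.991, 0.131, 0.002]
contact_force: [-0.7, 1.4, 6.4]
width: 0.0229
gripper_force: 39.5
```

```bash
python3 - <<'E'
import numpy as np
t=np.radians(202.5-10*np.arange(0,37)); p=np.round(.055/.2*np.c_[np.cos(t),np.sin(t)],3); d=np.diff(p,axis=0)
for i in range(36): print(i,int(202.5-10*i),np.round(d[i],3).tolist(),end='; ')
E
```

```text
0 202 [-0.014, 0.045]; 1 192 [-0.007, 0.048]; 2 182 [0.002, 0.048]; 3 172 [0.011, 0.047]; 4 162 [0.018, 0.044]; 5 152 [0.026, 0.04]; 6 142 [0.032, 0.036]; 7 132 [0.038, 0.029]; 8 122 [0.043, 0.022]; 9 112 [0.045, 0.014]; 10 102 [0.048, 0.007]; 11 92 [0.048, -0.002]; 12 82 [0.047, -0.011]; 13 72 [0.044, -0.018]; 14 62 [0.04, -0.026]; 15 52 [0.036, -0.032]; 16 42 [0.029, -0.038]; 17 32 [0.022, -0.043]; 18 22 [0.014, -0.045]; 19 12 [0.007, -0.048]; 20 2 [-0.002, -0.048]; 21 -7 [-0.011, -0.047]; 22 -17 [-0.018, -0.044]; 23 -27 [-0.026, -0.04]; 24 -37 [-0.032, -0.036]; 25 -47 [-0.038, -0.029]; 26 -57 [-0.043, -0.022]; 27 -67 [-0.045, -0.014]; 28 -77 [-0.048, -0.007]; 29 -87 [-0.048, 0.002]; 30 -97 [-0.047, 0.011]; 31 -107 [-0.044, 0.018]; 32 -117 [-0.04, 0.026]; 33 -127 [-0.036, 0.032]; 34 -137 [-0.029, 0.038]; 35 -147 [-0.022, 0.043];
```

```bash
cat > a.py <<'E'
import re,numpy as np,sys
L=open('log').read(); C=np.array(eval(sys.argv[1])) if len(sys.argv)>1 else np.array([.527,.0655])
P=np.array([eval(x) for x in re.findall(r'position: (\[.*\])',L)]);F=np.array([eval(x) for x in re.findall(r'contact_force: (\[.*\])',L)])
r=P[:,:2]-C; R=np.hypot(*r.T); th=np.degrees(np.unwrap(np.arctan2(r[:,1],r[:,0]))); 
if len(P)>3:
    A=np.c_[2*P[:,:2],np.ones(len(P))]; c=np.linalg.lstsq(A,(P[:,:2]**2).sum(1),rcond=None)[0]; print('fit',c[:2],np.sqrt(c[2]+c[0]**2+c[1]**2))
for i in range(len(P)): print(f'{th[i]:.0f} R{R[i]*1e3:.1f} Ft {-(F[i,1]*r[i,0]-F[i,0]*r[i,1])/R[i]*-1:.1f} Fr {(F[i,:2]@r[i])/R[i]:.1f} Fz {F[i,2]:.1f}')
E
rm -f log
python3 -m inch '[{"claw":-1,"travel":[-0.014,0.045,0],"turn":0}]' >>log
python3 -m inch '[{"claw":-1,"travel":[-0.007,0.048,0],"turn":0}]' >>log
python3 -m inch '[{"claw":-1,"travel":[0.002,0.048,0],"turn":0}]' >>log
python3 -m inch '[{"claw":-1,"travel":[0.011,0.047,0],"turn":0}]' >>log
python3 -m inch '[{"claw":-1,"travel":[0.018,0.044,0],"turn":0}]' >>log
python3 -m inch '[{"claw":-1,"travel":[0.026,0.04,0],"turn":0}]' >>log
python3 -m inch '[{"claw":-1,"travel":[0.032,0.036,0],"turn":0}]' >>log
python3 -m inch '[{"claw":-1,"travel":[0.038,0.029,0],"turn":0}]' >>log
python3 -m inch '[{"claw":-1,"travel":[0.043,0.022,0],"turn":0}]' >>log
python3 a.py
```

```text
fit [0.52842371 0.06556288] 0.0550685739933329
-164 R53.7 Ft 6.0 Fr 0.8 Fz 4.1
-175 R53.7 Ft 6.2 Fr -1.6 Fz 4.6
-186 R53.7 Ft 5.5 Fr -0.4 Fz 4.5
-196 R53.7 Ft 5.1 Fr -1.1 Fz 7.3
-206 R53.8 Ft 5.9 Fr -0.7 Fz 7.1
-216 R53.9 Ft 6.4 Fr -1.8 Fz 7.4
-226 R54.2 Ft 5.6 Fr -1.4 Fz 7.6
-237 R54.3 Ft 4.5 Fr -1.1 Fz 8.6
-247 R54.6 Ft 5.6 Fr -1.3 Fz 8.7
```

```bash

python3 -m inch '[{"claw":-1,"travel":[0.045,0.014,0],"turn":0}]' >>log
python3 -m inch '[{"claw":-1,"travel":[0.048,0.007,0],"turn":0}]' >>log
python3 -m inch '[{"claw":-1,"travel":[0.048,-0.002,0],"turn":0}]' >>log
python3 -m inch '[{"claw":-1,"travel":[0.047,-0.011,0],"turn":0}]' >>log
python3 -m inch '[{"claw":-1,"travel":[0.044,-0.018,0],"turn":0}]' >>log
python3 -m inch '[{"claw":-1,"travel":[0.04,-0.026,0],"turn":0}]' >>log
python3 -m inch '[{"claw":-1,"travel":[0.036,-0.032,0],"turn":0}]' >>log
python3 -m inch '[{"claw":-1,"travel":[0.029,-0.038,0],"turn":0}]' >>log
python3 -m inch '[{"claw":-1,"travel":[0.022,-0.043,0],"turn":0}]' >>log
python3 -m inch '[{"claw":-1,"travel":[0.014,-0.045,0],"turn":0}]' >>log
python3 -m inch '[{"claw":-1,"travel":[0.007,-0.048,0],"turn":0}]' >>log
python3 a.py '[.5284,.0656]'
```

```text
fit [0.52836208 0.06552944] 0.055024275808447425
-164 R55.0 Ft 6.0 Fr 0.7 Fz 4.1
-175 R55.1 Ft 6.2 Fr -1.6 Fz 4.6
-185 R55.0 Ft 5.5 Fr -0.4 Fz 4.5
-196 R55.0 Ft 5.1 Fr -1.1 Fz 7.3
-205 R55.0 Ft 5.9 Fr -0.6 Fz 7.1
-215 R55.0 Ft 6.4 Fr -1.7 Fz 7.4
-225 R55.1 Ft 5.6 Fr -1.3 Fz 7.6
-235 R55.0 Ft 4.5 Fr -1.0 Fz 8.6
-245 R55.0 Ft 5.6 Fr -1.2 Fz 8.7
-255 R54.9 Ft 5.5 Fr -0.7 Fz 9.1
-265 R55.0 Ft 5.6 Fr -0.6 Fz 8.0
-275 R54.9 Ft 4.9 Fr -0.5 Fz 8.1
-285 R54.9 Ft 5.5 Fr 0.6 Fz 8.0
-295 R54.9 Ft 5.5 Fr 0.5 Fz 7.1
-305 R54.9 Ft 5.2 Fr -0.3 Fz 7.5
-315 R54.9 Ft 5.2 Fr -0.5 Fz 7.1
-326 R54.9 Ft 5.1 Fr 0.6 Fz 7.6
-336 R55.0 Ft 5.9 Fr -0.2 Fz 5.2
-346 R54.9 Ft 6.0 Fr 0.5 Fz 5.0
-356 R55.1 Ft 5.2 Fr 0.1 Fz 4.4
```

```bash

python3 -m inch '[{"claw":-1,"travel":[-0.002,-0.048,0],"turn":0}]' >>log
python3 -m inch '[{"claw":-1,"travel":[-0.011,-0.047,0],"turn":0}]' >>log
python3 -m inch '[{"claw":-1,"travel":[-0.018,-0.044,0],"turn":0}]' >>log
python3 -m inch '[{"claw":-1,"travel":[-0.026,-0.04,0],"turn":0}]' >>log
python3 -m inch '[{"claw":-1,"travel":[-0.032,-0.036,0],"turn":0}]' >>log
python3 -m inch '[{"claw":-1,"travel":[-0.038,-0.029,0],"turn":0}]' >>log
python3 -m inch '[{"claw":-1,"travel":[-0.043,-0.022,0],"turn":0}]' >>log
python3 -m inch '[{"claw":-1,"travel":[-0.045,-0.014,0],"turn":0}]' >>log
python3 -m inch '[{"claw":-1,"travel":[-0.048,-0.007,0],"turn":0}]' >>log
python3 -m inch '[{"claw":-1,"travel":[-0.048,0.002,0],"turn":0}]' >>log
python3 a.py '[.5284,.0656]' | tail -n 10
```

```text
-366 R55.0 Ft 5.8 Fr -1.2 Fz 4.8
-376 R55.0 Ft 5.5 Fr -0.2 Fz 4.8
-386 R55.0 Ft 6.0 Fr -1.0 Fz 5.4
-396 R55.1 Ft 5.4 Fr -1.1 Fz 4.4
-405 R55.1 Ft 8.1 Fr -0.1 Fz 3.2
-415 R55.1 Ft 7.5 Fr -1.9 Fz 2.9
-425 R55.1 Ft 7.5 Fr -0.9 Fz 0.6
-434 R55.1 Ft 8.9 Fr -1.2 Fz 0.0
-444 R55.1 Ft 8.1 Fr -2.1 Fz 1.1
-454 R55.1 Ft 8.3 Fr -1.1 Fz 0.5
```

```bash

python3 -m inch '[{"claw":-1,"travel":[-0.047,0.011,0],"turn":0}]' >>log
python3 -m inch '[{"claw":-1,"travel":[-0.044,0.018,0],"turn":0}]' >>log
python3 -m inch '[{"claw":-1,"travel":[-0.04,0.026,0],"turn":0}]' >>log
python3 -m inch '[{"claw":-1,"travel":[-0.036,0.032,0],"turn":0}]' >>log
python3 -m inch '[{"claw":-1,"travel":[-0.029,0.038,0],"turn":0}]' >>log
python3 -m inch '[{"claw":-1,"travel":[-0.022,0.043,0],"turn":0}]' >>log
python3 -m inch '[{"claw":-1,"travel":[-0.014,0.045,0],"turn":0}]' >>log
python3 -m inch '[{"claw":-1,"travel":[-0.007,0.048,0],"turn":0}]' >>log
python3 -m inch '[{"claw":-1,"travel":[0.002,0.048,0],"turn":0}]' >>log
python3 -m inch '[{"claw":-1,"travel":[0.011,0.047,0],"turn":0}]' >>log
python3 -m inch '[{"claw":-1,"travel":[0.018,0.044,0],"turn":0}]' >>log
python3 -m inch '[{"claw":-1,"travel":[0.026,0.04,0],"turn":0}]' >>log
python3 -m inch '[{"claw":-1,"travel":[0,0,0],"turn":0},{"claw":-1,"travel":[0,0,0],"turn":0}]' >>log
python3 a.py '[.5284,.0656]' | tail -n 13; tail -6 log
```

```text
-464 R55.0 Ft 8.0 Fr 0.3 Fz -0.6
-474 R55.1 Ft 8.0 Fr -0.8 Fz -0.2
-484 R55.0 Ft 8.6 Fr 0.1 Fz 0.2
-494 R55.0 Ft 8.5 Fr -0.2 Fz 1.7
-504 R55.0 Ft 8.9 Fr 0.5 Fz 1.6
-514 R55.0 Ft 8.7 Fr 0.4 Fz 3.3
-524 R55.0 Ft 9.3 Fr 0.3 Fz 4.4
-534 R55.0 Ft 9.1 Fr -0.0 Fz 5.1
-544 R55.0 Ft 10.5 Fr 0.1 Fz 6.5
-554 R55.1 Ft 8.5 Fr -0.1 Fz 7.7
-564 R55.1 Ft 9.8 Fr -0.3 Fz 8.6
-574 R55.0 Ft 9.5 Fr -0.2 Fz 10.3
-576 R55.0 Ft 3.3 Fr -0.2 Fz 7.2
clock: 11.35
position: [0.4839, 0.0979, 0.2489]
ee_rot: [0.001, 0.991, 0.132, 0.0]
contact_force: [-1.8, -2.8, 7.2]
width: 0.0227
gripper_force: 40.2
```

Contact was felt at about -397°, where the force rose from 5.5 to 8 N. The crank now stands at -576°, half a turn on. Next I'll release it and back off.

```bash
python3 -m inch '[{"claw":-0.2,"travel":[0,0,0],"turn":0},{"claw":0.4,"travel":[0,0,0],"turn":0},{"claw":1,"travel":[0,0,0],"turn":0},{"claw":1,"travel":[0,0,0],"turn":0},{"claw":1,"travel":[0,0,0],"turn":0}]'
python3 -m inch '[{"claw":1,"travel":[0,0,0.15],"turn":0},{"claw":1,"travel":[0,0,0.35],"turn":0},{"claw":1,"travel":[0,0,0.5],"turn":0},{"claw":1,"travel":[-0.2,-0.1,0.5],"turn":0},{"claw":1,"travel":[-0.4,-0.2,0.5],"turn":0}]'
python3 -m inch '[{"claw":1,"travel":[-0.1,-0.2,0],"turn":0},{"claw":1,"travel":[-0.1,-0.2,0],"turn":0},{"claw":1,"travel":[-0.1,-0.2,0],"turn":0}]'
python3 - <<'E'
from h import *
im=save('top','top2.png');t=im[140:280,220:420,::-1]
cv2.imwrite('pics/c2.png',cv2.resize(t,None,fx=4,fy=4,interpolation=cv2.INTER_CUBIC))
E
```

```text
clock: 11.85
position: [0.4838, 0.0989, 0.2472]
ee_rot: [0.0, 0.991, 0.131, -0.0]
contact_force: [-0.4, 0.4, -0.5]
width: 0.0853
gripper_force: 0.0
clock: 12.35
position: [0.4041, 0.0585, 0.348]
ee_rot: [0.0, 0.991, 0.132, 0.001]
contact_force: [-1.1, -0.3, -0.1]
width: 0.0854
gripper_force: 0.0
clock: 12.65
position: [0.3837, 0.0184, 0.3477]
ee_rot: [-0.0, 0.992, 0.13, 0.001]
contact_force: [-0.9, 0.5, 0.3]
width: 0.0854
gripper_force: 0.0
```

View pics/c2.png

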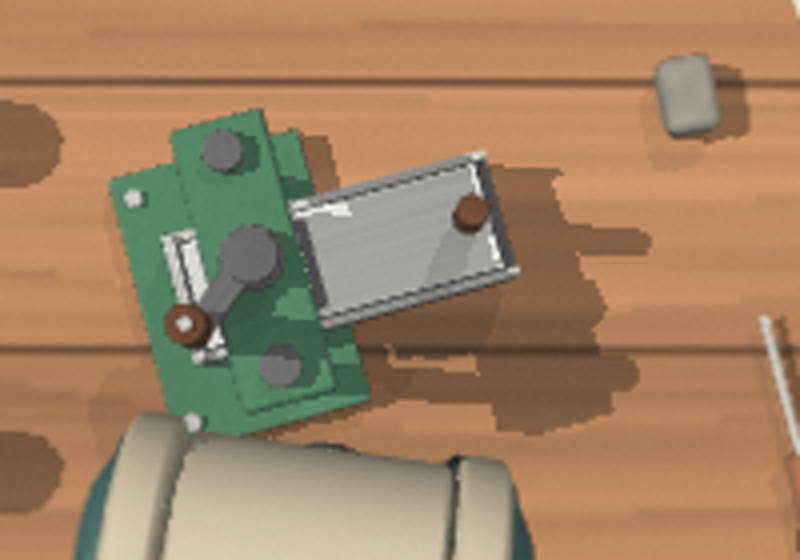

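The picture shows the sled home with its handle at (470,213). The crank handle, at (187,324), stayed where I left it, and the arm is clear of the press.

```bash
python3 -c "
from rig import ticket; print(ticket.sign_off())"
```

```text
the job is handed in; nothing more can be done
None
```

The sled is home against its stop, the crank was wound about half a turn (roughly 180°) past the contact I felt, the stone is left clamped with the arm clear, and the job was handed in at about 13 s; the sign-off returned no verdict and the clamp load is not measured directly.

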